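Bench-test a lopsided door magnet

TASK

Put the long aluminium door magnet from the table onto the test stand for a check: its weight sits off-centre inside, so try a small lift just off the table first and shift your grip along it until it hangs level, and only then raise it and carry it level. Set it down flat on the stand's two rests, between the cheeks and end stops, with its black hood at the end away from the swing clamp, and let go. Then swing the clamp arm across the plain end of the magnet, and last push the switch lever fully over to the far side; leave the other things on the table where they are.

Things in the scene. Friction and masses are not known exactly. Their poses are not given: they have to be found in the camera images.
- lock: Door magnet: aluminium bar 200 (its x) x 30 (y) x 40 (z) mm; along both sides a rounded rib, full length, crest 26 mm above the underside, 36 mm over the ribs: grip it there. On top a black hood 36 x 28 x 12 mm, 78 mm from the middle towards +x. Origin: centre of the underside; x to the hood end, z up. Slippery (friction 0.22): grip with 30 N or more; 60 N does no harm. Mass 0.65 to 0.85 kg.
- lock_hood (a point): Centre of the magnet's hood-end face (lock frame 100, 0, 20 mm). Nearly all the mass is in a hidden core: the balance point lies on the long axis at mid height, 25 to 70 mm from the bar's middle towards this end; it differs from unit to unit and cannot be seen. Gripped far from it the bar swivels in the jaws, its heavy end sagging.
- stand: Fixed test stand: grey base plate 260 (its x) x 150 (y) x 12 mm; origin: centre of its underside. Two dark rests, 14 mm long, at x = +-92 mm. On each, cheeks at either side: inner faces y = +-23 mm, 8 mm thick, tops 60 mm above the table. End stops: inner faces x = +-110 mm, tops at 57 mm. Clamp post: 26 mm across, at x = -92, y = +62 mm. Nothing else stands on the plate.
- stand_seat (a point): Centre of the seat: midway between the rests, at the height of their tops (45 mm above the table). The magnet's origin belongs here, its x along the stand's x, hood towards the stand's +x.
- clamp (a joint): Swing clamp arm about its vertical post, rad. 0: points along the stand's -x (open). Grows counter-clockwise seen from above; 1.57: points along the stand's -y, knob over the seat's long axis (closed). Stop at 1.65. Starts 0 to 0.4; stays where left; about 1 N at the knob moves it. Arm 22 mm wide, underside 88, top 98 mm above the table, 3 mm above a seated magnet's plain top.
- clamp_knob (a point): On the clamp arm's upright round black knob, 18 mm across and 42 mm high (98 to 140 mm above the table), 62 mm from the pivot; this point is on its axis at half height (119 mm).
- clamp_pivot (a point): On the clamp's pivot axis, at the height of the knob's middle (119 mm).
- switch (a joint): Switch lever, rad. 0: leaning to its box's -x (off, near the robot); 1.0: leaning as far to +x (on, end stop). Starts 0 to 0.2; stays where left; about 1 N at its ball moves it.
- switch_tip (a point): Centre of the lever's black ball, 26 mm across, 80 mm from the lever's pivot.
- switch_base: Fixed grey switch box 70 (x) x 50 (y) x 25 mm; origin: centre of its underside; the lever's pivot is 22 mm above it, along its y; +x is the far, on side.
- armature: Bystander: loose flat steel plate 180 x 40 x 12 mm; origin: centre of the underside.
- short_box: Bystander: loose short aluminium box 110 x 34 x 30 mm with a small black cap; origin: centre of the underside. Not the magnet to be tested.
- screwdriver: Bystander: screwdriver with black handle, 200 mm long, 26 mm thick.
- calculator: Bystander: calculator 140 x 75 x 14 mm.
- spray_bottle: Bystander: green bottle, 44 mm across, 150 mm high, standing.
- mug: Bystander: white mug, 80 mm across, 90 mm high.
There are look-alikes about, which are no part of the job. Leave any red or yellow look-alike of the switch_base alone.

How it is judged:
By the outcome, as a careful person would: the job done as asked, in the order asked, and still so for the second after the job is handed in, with the robot touching nothing.
It also fails if it takes over 72 s, if anything falls off the work surface, if the arm or the gripper's body presses on something with over 40 N, if the wrist force passes 120 N, or if a joint passes its speed limit or range.

ROBOT

A 6-joint arm with a two-finger parallel gripper is mounted at the origin on the work surface. World frame = base frame: x ahead of the robot, y to its left, z up, the work surface at z = 0. Lengths are in mm, angles in rad, forces in N, time in s.
With the tool pointing down it reaches from about 350 to 975 mm from the base axis. Payload 7.1 kg.
Tool frame: the origin (TCP) lies at the very end of the fingers, on their centre line; the grasp point (between the pads) lies 19 mm behind it (ctrl.grip_point_offset is the z of the grasp point in the tool frame, in mm); z points along the fingers, y is the line along which they close (so a half turn about z gives the same grasp; the last joint's range is limited). The gripper opens to 88 mm and grips with 3 to 60 N. Pads are 20 mm wide; open, the fingers measure 115 mm over their backs; the gripper's body (75 mm by 178 mm) begins 61 mm behind the grasp point.
Start: joints at [-1.153, 0.423, 1.63, -0, 1.089, -0.019], TCP at [264.416, -566.294, 222.675] pointing down, gripper open.
Joint ranges: [-3, 3], [-0.9, 2.11], [0.09, 2.58], [-1.31, 4.45], [0.11, 2.69], [-2.54, 2.54]. Speed limits (rad/s): [2.39, 2.39, 3.01, 3.14, 3.14, 3.14].

INTERFACE

Orientations are given as a unit quaternion [w, x, y, z].
In Python, from plant import ctrl, vision gives the robot as it stands. The module is installed in compiled form; this text tells all that it offers.
- The arm moves only by the shell command python3 -m jog 'ROWS' [OPENING] [FORCE]. ROWS is JSON, a list of rows, each a list of 6 numbers: the shift along the tool's x, y, z in m, then the turn, a rotation vector about the tool's x, y, z in degrees. In form: [[tx, ty, tz, wx, wy, wz], ...]. A call has 1 to 5 rows; each row shifts and turns the commanded pose from where the row before left it, along the tool's axes as they then stand; what a row does not reach is not made up. A row lasts 1/8 s, in which the tool goes at most 62.5 mm and 10.7 degrees, less where a joint would pass 70% of its speed; a pose out of reach is approached as far as the arm can. A call with a gripper value outside its range is refused whole. OPENING is the closure in counts, from 0 (fully open) to 255 (shut), set as the call begins (- or left out, the last holds). The fingers move at their own pace and stop on an object; FORCE is the grip in N (left out, the last holds). Time passes only in rows, so rows that do not move let the fingers close. It gives the time, the measured TCP pose, the force, the opening and the grip force at its end, in the units of the state.
- ctrl.sense(): the state, without advancing time (a new reading comes with each control period).
- vision.snapshot(name): name is "side" or "top"; returns a dict with "color" (480x640x3 uint8, red, green, blue), "depth" (480x640 float32, mm along the optical axis (not along the pixel's ray), 0 where there is no reading), "fx", "fy", "cx", "cy" (pixels), "D" ([k1, k2, p1, p2, k3] as OpenCV has them; the pictures are not rectified), "world_from_camera" (4x4, takes a point from camera to world coordinates). Camera axes: x right, y up, looking along -z (the intrinsics and any distortion apply to the point x, -y, -z); pixel columns grow to the right and rows downward; lengths in mm; the calibration is good to about 2 mm. A picture is of the moment at which its call begins.
- ctrl.hand_in(): hands the job in; it is judged then, once.
The state is a dict: "time_s": time; "qpos": joint angles; "joint_velocities": joint speeds; "joint_efforts": joint torques, N m; "tcp_pos": TCP position; "tcp_rot": TCP orientation; "wrist_force": force on the tool from outside, world axes, zero at the start; "ft_torque": the same for the moment, N m; "width": finger opening in mm; "gripper_force": force on a finger pad.
Only numpy, scipy, OpenCV 4.12 (cv2) and the standard library are available. Lean on these libraries where they do the work, as an engineer would, in place of code of your own. Each camera call takes 0.05 s, during which the arm holds its last target. There are 200 camera calls.

## Working session

There is one attempt and no reset: what is moved stays moved. The work goes in short steps, Python scripts to look and compute and a shell command to move; the robot and the scene stay as the last step left them, time stands still between calls to the robot, and variables do not carry over. Pictures are saved under pics/ and viewed, at most 10 in all, crops included, and the job is handed in when it is done.

```bash
mkdir -p pics
cat > h.py <<'E'
import numpy as np, cv2, pickle
from plant import ctrl, vision
def snap(name,fn):
    s=vision.snapshot(name); pickle.dump(s,open(fn+'.pkl','wb')); cv2.imwrite('pics/'+fn+'.png',s['color'][:,:,::-1]); return s
def load(fn): return pickle.load(open(fn+'.pkl','rb'))
def ray(s,u,v):
    K=np.array([[s['fx'],0,s['cx']],[0,s['fy'],s['cy']],[0,0,1.]])
    p=cv2.undistortPoints(np.array([[[u,v]]],float),K,np.array(s['D'],float))[0,0]
    return np.array([p[0],-p[1],-1.])
def at_z(s,u,v,z):
    T=np.array(s['world_from_camera']); d=T[:3,:3]@ray(s,u,v); o=T[:3,3]
    return o+d*(z-o[2])/d[2]
def at_d(s,u,v):
    T=np.array(s['world_from_camera']); return T[:3,:3]@(ray(s,u,v)*s['depth'][int(round(v)),int(round(u))])+T[:3,3]
def crop(s,fn,x0,y0,x1,y1,k):
    cv2.imwrite('pics/'+fn+'.png',cv2.resize(s['color'][y0:y1,x0:x1,::-1],None,fx=k,fy=k,interpolation=cv2.INTER_CUBIC))
E
python3 - <<'E'
from h import *
for n in('top','side'):
    s=snap(n,n+'0'); print(n,np.round(s['world_from_camera'],2).tolist(),s['fx'])
print(ctrl.sense(), ctrl.grip_point_offset)
E
```

```text
top [[-0.03, 1.0, -0.08, 409.81], [-1.0, -0.03, -0.01, -168.37], [-0.01, 0.08, 1.0, 1499.37], [0.0, 0.0, 0.0, 1.0]] 541.9776741415724
side [[-0.99, 0.07, -0.09, 415.94], [-0.11, -0.55, 0.83, 1029.33], [0.01, 0.83, 0.55, 876.6], [0.0, 0.0, 0.0, 1.0]] 550.6497027981635
{'time_s': 0.1, 'qpos': array([-1.15298677e+00,  4.23764013e-01,  1.63057171e+00, -6.66239373e-09,
        1.08860409e+00, -1.90016505e-02]), 'joint_velocities': array([ 0.00044983, -0.00238029, -0.00132504,  0.00091054, -0.00151325,
       -0.00086247]), 'joint_efforts': array([-1.34883398e-03, -5.45611632e+01, -2.74330169e+01,  6.43387134e-02,
        1.88255904e-02, -3.18554680e-05]), 'tcp_pos': array([ 264.23419533, -565.86427499,  221.99613665]), 'tcp_rot': array([-6.60228750e-04,  9.76243932e-01,  2.16673331e-01, -1.33428354e-04]), 'wrist_force': array([ 0.80565123, -0.29558468,  0.02640628]), 'ft_torque': array([-0.0116326 , -0.01852678,  0.00267781]), 'gripper_force': 0.0, 'width': 87.86542775274367} -18.700000000000003
```

View pics/top0.png

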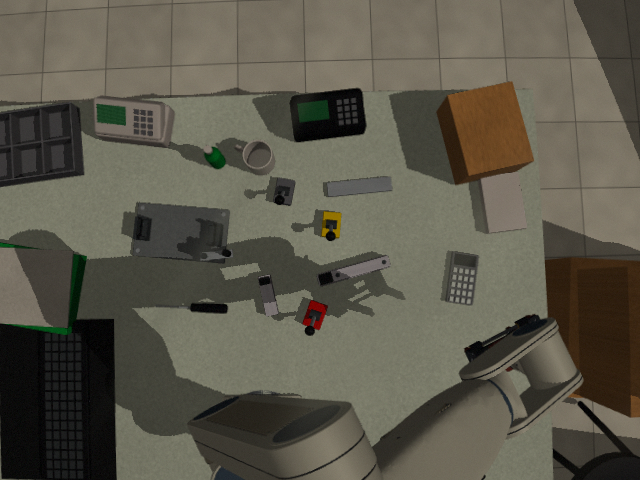

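View pics/side0.png

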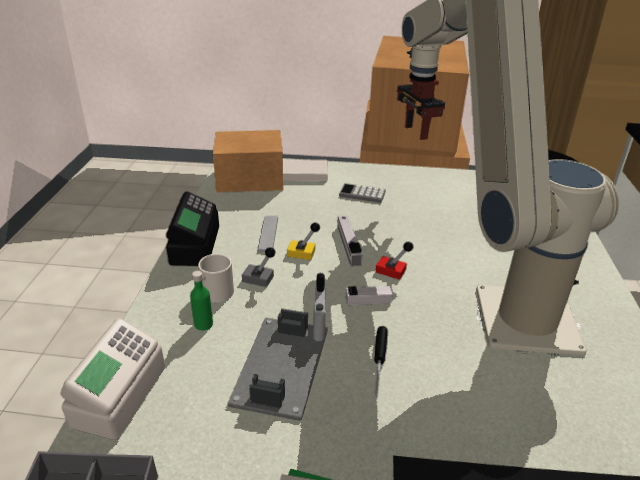

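The top view shows three bar-like things:
- the flat steel plate at (357,186)
- the short box at (267,295)
- the long bar with a black hood at its left end, at (355,270), which fits the magnet

Of the switches, the grey one at (283,192) is the right one; the yellow (331,225) and red (315,317) are look-alikes. The stand is at (180,232), with its clamp near (210,254). I'll confirm in one enlarged crop of each area.

Run:
```python
from h import *
s=load('top0')
a=s['color'][165:300,245:405]; b=s['color'][165:300,110:250]
A=cv2.resize(a,(800,675),interpolation=cv2.INTER_CUBIC)[:,:,::-1]
crop(s,'c1',250,165,410,285,5)
crop(s,'c2',110,190,250,275,5)
```

```text
(no output)
```

View pics/c1.png

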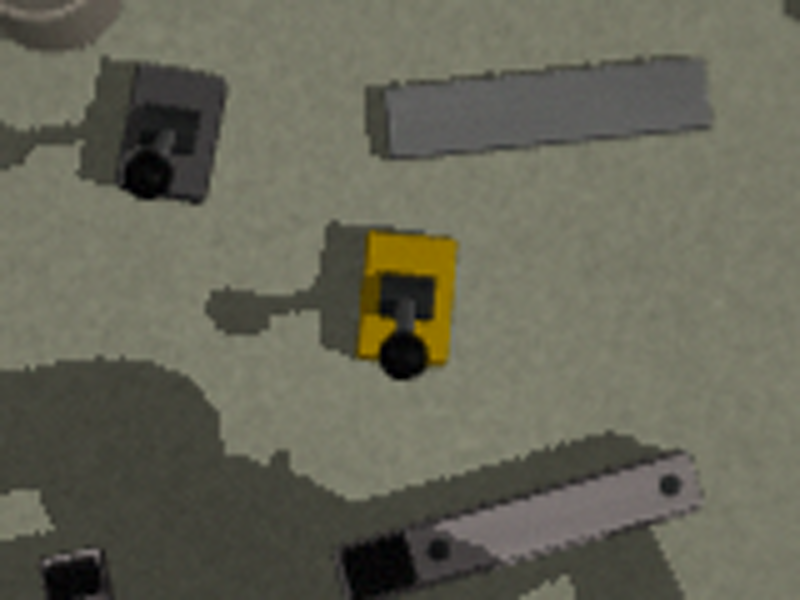

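View pics/c2.png

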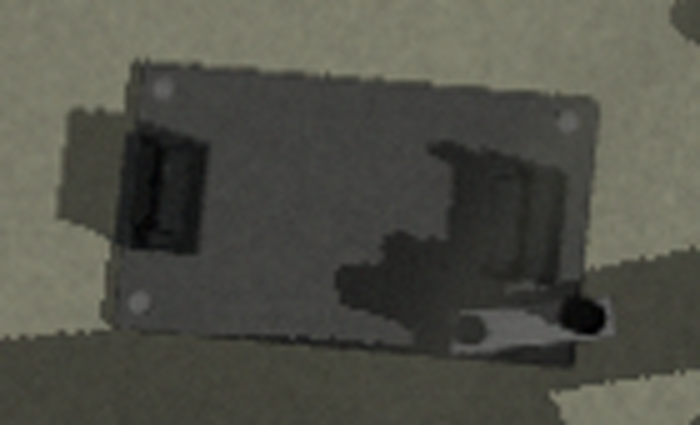

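The crop confirms the magnet: a long bar with a black hood at its left end, hood centre at full-image pixel (325.6,278.2) and plain end at (388.4,260.4). It also shows the grey switch, ball at (279.6,199.6), and the stand, with its clamp knob at (227,253).

Run:
```python
from h import *
s=load('top0')
def cloud(s,x0,y0,x1,y1):
    v,u=np.mgrid[y0:y1,x0:x1]; u=u.ravel();v=v.ravel(); z=s['depth'][v,u]; 
    K=np.array([[s['fx'],0,s['cx']],[0,s['fy'],s['cy']],[0,0,1.]])
    p=cv2.undistortPoints(np.c_[u,v].astype(float)[:,None],K,np.array(s['D'],float))[:,0]
    T=np.array(s['world_from_camera']); P=np.c_[p[:,0]*z,-p[:,1]*z,-z]@T[:3,:3].T+T[:3,3]
    return P[z>0]
def rect(name,box,lo,hi):
    P=cloud(s,*box); Q=P[(P[:,2]>lo)&(P[:,2]<hi)]
    print(name,len(Q),'z med',np.median(Q[:,2]).round(1), cv2.minAreaRect(Q[:,:2].astype(np.float32)))
rect('table',(300,240,400,300),-10,10)
rect('mag',(312,250,398,290),25,60)
rect('hood',(312,250,398,290),47,60)
rect('plate',(125,195,235,270),7,18)
rect('standtop',(125,195,235,270),40,65)
rect('clamp',(185,235,240,265),85,105)
rect('knob',(185,235,240,265),125,150)
rect('sw',(270,175,297,208),17,31)
rect('ball',(270,175,297,208),80,115)
c1=lambda x,y,z:at_z(s,250+x/5,165+y/5,z)[:2].round(1)
c2=lambda x,y,z:at_z(s,110+x/5,190+y/5,z)[:2].round(1)
print('plain',c1(692,477,40),'hood',c1(378,566,52))
for p in((137,62),(598,98),(575,365),(108,328)): print('plate',c2(*p,12))
print('knob',c2(585,315,140),'pivot',c2(470,330,98))
for p in((137,62),(225,80),(205,203),(118,185)): print('sw',c1(*p,25))
print('ball',c1(148,173,100))
```

```text
table 4968 z med -0.0 ((444.36627197265625, -247.14849853515625), (276.3644714355469, 163.83311462402344), 88.47798919677734)
mag 974 z med 39.6 ((441.28448486328125, -254.7613067626953), (35.975860595703125, 201.60354614257812), 14.08908462524414)
hood 137 z med 51.3 ((440.2325744628906, -249.60609436035156), (27.762706756591797, 183.5962371826172), 14.36208438873291)
plate 3755 z med 12.7 ((563.1040649414062, 224.9178466796875), (207.21463012695312, 308.4013366699219), 0.0492626428604126)
standtop 488 z med 51.5 ((538.3763427734375, 223.38339233398438), (236.89251708984375, 105.64595031738281), 82.97528076171875)
clamp 223 z med 98.3 ((489.4625244140625, 105.15647888183594), (24.113698959350586, 87.0113525390625), 2.7519936561584473)
knob 45 z med 139.2 ((491.3900146484375, 73.14359283447266), (17.165958404541016, 15.810474395751953), 40.066036224365234)
sw 306 z med 24.8 ((664.9786376953125, -70.33367919921875), (50.245574951171875, 70.54667663574219), 78.35089874267578)
ball 76 z med 101.5 ((628.9798583984375, -63.80021286010742), (23.477882385253906, 24.41561508178711), 89.2817153930664)
plain [ 464.6 -349.8] hood [ 421.2 -179.3]
plate [646.1 342.5]
plate [618.1  81.7]
plate [470.2  96.2]
plate [497.  358.5]
knob [490.1  68.1] pivot [486.2 135.7]
sw [702.3 -53.9]
sw [ 690.8 -102.4]
sw [622.6 -89.9]
sw [633.9 -42.2]
ball [628.4 -64.4]
```

Run:
```python
from h import *
s=load('top0')
c=np.array([441.3,-254.8]);a=np.radians(104.1);X=np.array([np.cos(a),np.sin(a)]);Y=np.array([-X[1],X[0]])
def f(n,x0,y0,x1,y1,lo,hi):
    P=np.array([at_d(s,u,v) for v in range(y0,y1) for u in range(x0,x1) if s['depth'][v,u]>0])
    Q=P[(P[:,2]>lo)&(P[:,2]<hi)]; (m,r)=cv2.minEnclosingCircle(Q[:,:2].astype(np.float32))
    print(n,len(Q),np.round(m,1),round(r,1),'zmax',Q[:,2].max().round(1),'lock frame',np.round([(m-c)@X,(m-c)@Y],1))
f('yellow',318,225,345,248,75,125); f('red',300,318,325,340,75,125); f('grey',268,180,300,210,80,125)
f('shortbox',255,272,280,320,25,60);f('mug',235,135,280,180,60,110);f('bottle',195,140,230,172,50,170)
```

```text
yellow 79 [ 531.3 -193.8] 12.7 zmax 110.8 lock frame [  37.3 -102.1]
red 87 [ 289.8 -133.1] 13.8 zmax 108.6 lock frame [154.9 117.3]
grey 76 [629.3 -62.8] 12.8 zmax 112.1 lock frame [ 140.4 -229.1]
shortbox 498 [380. -21.] 56.9 zmax 44.4 lock frame [241.7   2.5]
mug 316 [760.9   7.5] 55.0 zmax 99.0 lock frame [ 176.5 -373.9]
bottle 278 [754.9 113.9] 22.5 zmax 153.6 lock frame [ 281.2 -393.9]
```

```bash
cat >> h.py <<'E'
from scipy.spatial.transform import Rotation as Ro
def goal(x,y,z,yaw):
    "shift in present tool axes (mm) and turn (deg, tool) to tool-down pose with tool x at yaw"
    q=ctrl.sense(); R=Ro.from_quat(np.roll(q['tcp_rot'],-1))
    a=np.radians(yaw); c,s_=np.cos(a),np.sin(a)
    G=Ro.from_matrix(np.array([[c,s_,0],[s_,-c,0],[0,0,-1]]))
    d=np.array([x,y,z])-q['tcp_pos']
    print('t',q['time_s'],'shift',R.inv().apply(d).round(1),'after-turn shift',G.inv().apply(d).round(1),'turn',(R.inv()*G).as_rotvec(degrees=True).round(2),'F',q['wrist_force'].round(1),'w',round(q['width'],1))
E
python3 -m jog '[[0,0,0,0,0,-9.9],[0,0,0,0,0,-9.9],[0,0,0,0,0,-9.9],[0,0,0,0,0,-9.9],[0,0,0,0,0,-9.9]]' 0 40
python3 -m jog '[[0,0,0,0,0,-9.9],[0,0,0,0,0,-9.9],[0,0,0,0,0,-9.9]]'
python3 -c "from h import *; goal(447.4,-279,120,104.1)"
```

```text
time_s: 0.72
tcp_pos: [264.3, -566.0, 222.2]
tcp_rot: [-0.0, 0.794, 0.608, 0.0]
wrist_force: [0.1, -0.4, -0.0]
width: 87.8
gripper_force: 0.0
time_s: 1.1
tcp_pos: [264.3, -566.0, 222.2]
tcp_rot: [-0.0, 0.612, 0.791, 0.0]
wrist_force: [-0.1, -0.2, -1.0]
width: 87.9
gripper_force: 0.0
t 1.1 shift [231.7 249.4 102.4] after-turn shift [233.7 247.5 102.2] turn [-0.01 -0.05  0.46] F [-0.1 -0.2 -1. ] w 87.9
```

```bash
python3 -m jog '[[0.033,0.036,0.01,0,0,0.46],[0.033,0.036,0.012,0,0,0],[0.033,0.036,0.014,0,0,0],[0.033,0.036,0.014,0,0,0],[0.033,0.036,0.014,0,0,0]]' >/dev/null
python3 -m jog '[[0.034,0.035,0.014,0,0,0],[0.034,0.034,0.014,0,0,0],[0,0,0,0,0,0]]'
python3 - <<'E'
from h import *
goal(447.4,-279,120,104.1)
s=snap('top','top1'); crop(s,'c3',310,215,470,335,5)
E
```

```text
time_s: 2.1
tcp_pos: [450.8, -277.7, 129.5]
tcp_rot: [-0.001, 0.616, 0.788, -0.0]
wrist_force: [-1.3, -0.5, 0.7]
width: 87.8
gripper_force: 0.0
t 2.1 shift [-0.5 -3.6  9.5] after-turn shift [-0.5 -3.6  9.5] turn [-0.1  -0.13 -0.09] F [-1.3 -0.5  0.7] w 87.8
```

View pics/c3.png

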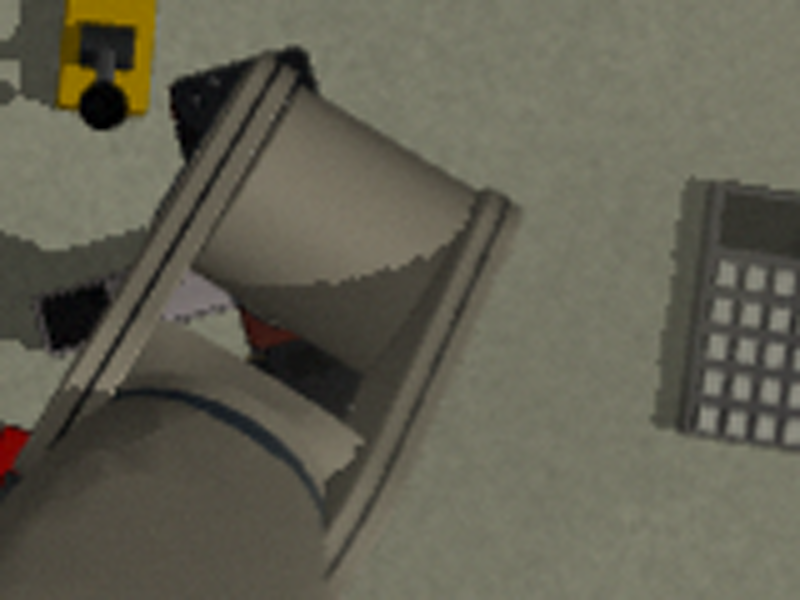

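The view shows the gripper above the magnet. Its body end is at crop (240,100), to the right of the yellow ball at (103,105) and clear of it. I'll go down.

```bash
python3 -m jog '[[-0.001,-0.004,0.03,0,0,0],[0,0,0.03,0,0,0],[0,0,0.03,0,0,0],[0,0,0.022,0,0,0],[0,0,0.01,0,0,0]]' >/dev/null
python3 -m jog '[[0,0,0,0,0,0],[0,0,0,0,0,0]]' 100 35
python3 -m jog '[[0,0,0,0,0,0],[0,0,0,0,0,0],[0,0,0,0,0,0]]' 180 35
```

```text
time_s: 3.02
tcp_pos: [447.3, -283.2, 9.5]
tcp_rot: [0.001, 0.617, 0.787, 0.0]
wrist_force: [-0.8, 0.3, -0.5]
width: 71.2
gripper_force: 0.0
time_s: 3.4
tcp_pos: [447.0, -282.5, 9.0]
tcp_rot: [0.0, 0.617, 0.787, 0.0]
wrist_force: [0.2, 0.2, 0.1]
width: 41.4
gripper_force: 0.0
```

```bash
python3 -m jog '[[0,0,0,0,0,0],[0,0,0,0,0,0],[0,0,0,0,0,0]]' 255 30
python3 -m jog '[[0,-0.008,0,0,0,0],[0,-0.01,0,0,0,0],[0,-0.01,0,0,0,0],[0,-0.006,0,0,0,0],[0,0,0,0,0,0]]'
```

```text
time_s: 3.78
tcp_pos: [447.1, -282.5, 8.9]
tcp_rot: [0.0, 0.617, 0.787, 0.0]
wrist_force: [0.2, 1.0, 4.4]
width: 35.2
gripper_force: 30.0
time_s: 4.4
tcp_pos: [412.7, -290.9, 8.8]
tcp_rot: [-0.0, 0.617, 0.787, -0.0]
wrist_force: [-2.5, -3.2, 7.6]
width: 35.3
gripper_force: 30.0
```

```bash
python3 -m jog '[[0,0,0,0,0,0],[0,0,0,0,0,0],[0.025,0,0,0,0,0],[0.025,0,0,0,0,0],[0.025,0,0,0,0,0]]' 110 40
python3 -m jog '[[0,0,0,0,0,0],[0,0,0,0,0,0],[0,0,0,0,0,0],[0,0,0,0,0,0],[0,0,0,0,0,0]]' 255 40
python3 -m jog '[[0,0,-0.003,0,0,0],[0,0,-0.003,0,0,0],[0,0,-0.002,0,0,0],[0,0,0,0,0,0]]'
python3 - <<'E'
from h import *
q=ctrl.sense(); print(q['wrist_force'],q['ft_torque'],q['tcp_pos'])
s=snap('side','side1'); crop(s,'c4',310,190,430,280,6)
E
```

```text
time_s: 5.03
tcp_pos: [395.1, -216.7, 8.4]
tcp_rot: [-0.001, 0.617, 0.787, -0.0]
wrist_force: [-0.1, 0.0, 0.1]
width: 50.0
gripper_force: 0.0
time_s: 5.65
tcp_pos: [396.2, -218.2, 8.6]
tcp_rot: [0.0, 0.617, 0.787, -0.0]
wrist_force: [-0.3, -0.1, -2.0]
width: 34.8
gripper_force: 40.0
time_s: 6.15
tcp_pos: [396.0, -217.7, 16.8]
tcp_rot: [0.0, 0.617, 0.787, 0.0]
wrist_force: [-0.1, 0.6, -7.3]
width: 34.8
gripper_force: 40.0
[-0.14580738  0.55967094 -7.27593642] [-0.09680907 -0.10327197  0.0317241 ] [ 396.01817058 -217.71586199   16.8052253 ]
```

View pics/c4.png

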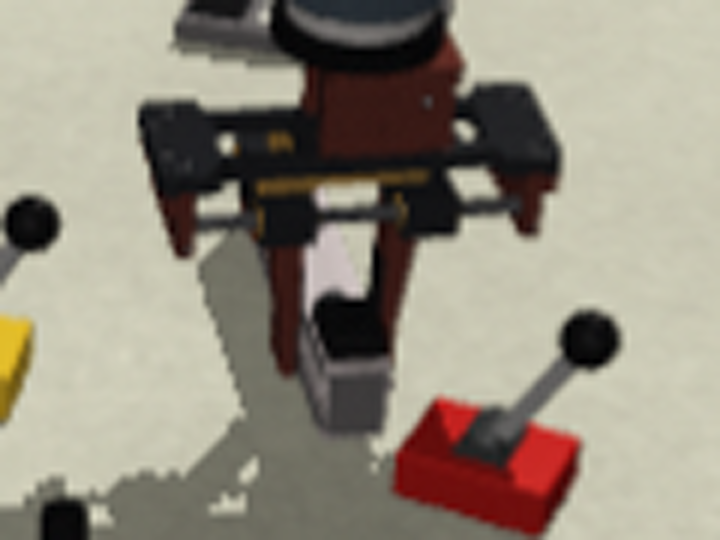

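The view shows the bar lifted a little in the jaws: hood at crop (350,330), full-image (368,245), with plain top at (366,232). I'll measure tilt by depth and torque.

```bash
cat >> h.py <<'E'
def tilt(s,g,yaw,name):
    "profile of bar top along the lock axis; g=grip xy"
    a=np.radians(yaw);X=np.array([np.cos(a),np.sin(a)]);Y=np.array([-X[1],X[0]])
    v,u=np.nonzero(s['depth']>0); K=np.array([[s['fx'],0,s['cx']],[0,s['fy'],s['cy']],[0,0,1.]]); z=s['depth'][v,u]
    p=cv2.undistortPoints(np.c_[u,v].astype(float)[:,None],K,np.array(s['D'],float))[:,0]
    T=np.array(s['world_from_camera']); P=np.c_[p[:,0]*z,-p[:,1]*z,-z]@T[:3,:3].T+T[:3,3]
    A=(P[:,:2]-g)@X; B=(P[:,:2]-g)@Y
    h0=ctrl.sense()['tcp_pos'][2]+18.7+13
    for lo in range(-160,110,15):
        m=(A>=lo)&(A<lo+15)&(abs(B)<11)&(abs(P[:,2]-h0)<28)
        if m.sum()>4: print(name,lo+7,m.sum(),'z',np.median(P[m,2]).round(1),'of',round(h0,1))
def torque():
    q=ctrl.sense(); R=Ro.from_quat(np.roll(q['tcp_rot'],-1)).inv()
    return R.apply(q['wrist_force']),R.apply(q['ft_torque'])
E
python3 - <<'E'
from h import *
F=[];M=[]
for n in('top','side')*3:
    s=vision.snapshot(n); f,m=torque();F.append(f);M.append(m)
    if len(F)<3: tilt(s,ctrl.sense()['tcp_pos'][:2],104.1,n)
print(np.round(F,2),np.round(M,3))
E
```

```text
top -153 7 z 51.1 of 48.4
top -138 45 z 50.0 of 48.4
top -123 47 z 49.7 of 48.4
top -108 45 z 49.6 of 48.4
top -93 41 z 50.2 of 48.4
top -78 29 z 49.0 of 48.4
side -48 11 z 50.4 of 48.4
side -33 22 z 48.2 of 48.4
side -18 23 z 47.6 of 48.4
side -3 7 z 50.4 of 48.4
side 12 18 z 59.5 of 48.4
side 27 26 z 59.4 of 48.4
side 42 86 z 48.2 of 48.4
side 57 35 z 34.7 of 48.4
[[-0.53  0.31  9.05]
 [ 0.17  0.41  8.33]
 [ 0.22  0.2   7.  ]
 [ 0.44 -0.23  7.88]
 [-0.04  0.12  7.35]
 [-0.74  0.27  8.24]] [[-0.048 -0.166 -0.01 ]
 [-0.108 -0.105 -0.022]
 [-0.115 -0.162  0.001]
 [-0.096 -0.129 -0.02 ]
 [-0.054 -0.153 -0.024]
 [-0.084 -0.143  0.002]]
```

```bash
python3 -m jog '[[0,0,0.003,0,0,0],[0,0,0.003,0,0,0],[0,0,0.0022,0,0,0],[0,0,0,0,0,0]]'
python3 -m jog '[[0,0,0,0,0,0],[0,0,0,0,0,0],[0.006,0,0,0,0,0],[0.01,0,0,0,0,0],[0,0,0,0,0,0]]' 130 40
python3 -c "
from h import *
for i in range(4): print(np.round(torque(),3).tolist()); vision.snapshot('side')"
python3 -m jog '[[0,0,0,0,0,0],[0,0,0,0,0,0],[0,0,0,0,0,0],[0,0,0,0,0,0]]' 255 40
python3 -m jog '[[0,0,-0.003,0,0,0],[0,0,-0.003,0,0,0],[0,0,-0.003,0,0,0],[0,0,-0.001,0,0,0],[0,0,0,0,0,0]]'
python3 - <<'E'
from h import *
F=[];M=[]
for n in('top','side')*3:
    s=vision.snapshot(n); f,m=torque();F.append(f);M.append(m)
    if len(F)<3: tilt(s,ctrl.sense()['tcp_pos'][:2],104.1,n)
print(np.round(F,2),np.round(M,3),np.mean(M,0))
E
```

```text
time_s: 7.0
tcp_pos: [396.0, -217.7, 8.6]
tcp_rot: [-0.0, 0.617, 0.787, -0.0]
wrist_force: [-1.4, 0.0, -1.0]
width: 34.7
gripper_force: 40.0
time_s: 7.62
tcp_pos: [391.6, -201.1, 8.4]
tcp_rot: [-0.001, 0.617, 0.787, -0.0]
wrist_force: [-0.0, -0.4, 0.0]
width: 43.1
gripper_force: 0.0
[[-0.408, -0.109, -0.026], [-0.114, -0.004, 0.02]]
[[0.418, -0.41, -0.556], [-0.055, -0.033, -0.005]]
[[-0.027, 0.004, 0.512], [-0.106, -0.032, 0.019]]
[[0.377, -0.132, -0.572], [-0.154, -0.031, 0.033]]
time_s: 8.32
tcp_pos: [392.3, -202.3, 8.5]
tcp_rot: [0.0, 0.617, 0.787, 0.0]
wrist_force: [0.5, -0.9, 0.4]
width: 35.1
gripper_force: 40.0
time_s: 8.95
tcp_pos: [392.2, -202.1, 18.6]
tcp_rot: [0.0, 0.617, 0.787, 0.0]
wrist_force: [0.2, 0.1, -8.0]
width: 34.9
gripper_force: 40.0
top -153 46 z 48.8 of 50.2
top -138 45 z 49.0 of 50.2
top -123 48 z 49.7 of 50.2
top -108 44 z 49.6 of 50.2
top -93 44 z 50.2 of 50.2
top -78 28 z 49.1 of 50.2
side -48 15 z 50.0 of 50.1
side -33 16 z 50.4 of 50.1
side -18 5 z 51.9 of 50.1
side -3 17 z 61.1 of 50.1
side 12 25 z 62.1 of 50.1
side 27 97 z 50.7 of 50.1
side 42 28 z 38.4 of 50.1
[[-0.24  0.22  8.04]
 [ 0.15  0.06  8.46]
 [-0.37  0.28  8.7 ]
 [ 0.1  -0.92  8.06]
 [ 0.15  1.4   8.2 ]
 [-0.9  -0.45  8.48]] [[-0.088 -0.025  0.001]
 [-0.056 -0.056 -0.061]
 [-0.067 -0.002  0.024]
 [-0.076 -0.054 -0.02 ]
 [-0.094 -0.029 -0.012]
 [-0.143 -0.057 -0.058]] [-0.08752051 -0.03736193 -0.02120288]
```

Now balanced: the torque left corresponds to about 1.5 mm, and the profile is level within about 1°. I'll grip harder, raise it, then turn while high.

```bash
python3 -m jog '[[0,0,0,0,0,0],[0,0,-0.01,0,0,0],[0,0,-0.02,0,0,0],[0,0,-0.03,0,0,0],[0,0,-0.03,0,0,0]]' 255 58
python3 -m jog '[[0,0,-0.03,0,0,4],[0,0,-0.025,0,0,6],[0,0,-0.02,0,0,6],[0,0,-0.01,0,0,3.5],[0,0,0,0,0,0]]'
python3 - <<'E'
from h import *
goal(564.5,282.2,185,84.1)
g=ctrl.sense()['tcp_pos'][:2]
for n in('top','side'): tilt(vision.snapshot(n),g,84.1,n)
E
```

```text
time_s: 9.88
tcp_pos: [391.8, -202.0, 109.8]
tcp_rot: [-0.0, 0.617, 0.787, -0.0]
wrist_force: [-0.3, -0.2, -7.8]
width: 34.5
gripper_force: 58.0
time_s: 10.5
tcp_pos: [392.2, -202.1, 194.5]
tcp_rot: [0.001, 0.741, 0.671, 0.0]
wrist_force: [0.5, -0.5, -8.3]
width: 34.7
gripper_force: 58.0
t 10.5 shift [499.1 123.4   9.3] after-turn shift [499.5 121.6   9.5] turn [0.1  0.04 0.2 ] F [ 0.5 -0.5 -8.3] w 34.7
top -153 64 z 225.4 of 225.5
top -138 59 z 225.9 of 225.5
top -123 59 z 224.8 of 225.5
top -108 61 z 225.5 of 225.5
top -93 12 z 226.6 of 225.5
side -138 7 z 221.8 of 225.0
side -123 21 z 222.6 of 225.0
side -93 13 z 222.2 of 225.0
side -78 19 z 222.8 of 225.0
side -63 24 z 223.1 of 225.0
side -48 15 z 224.5 of 225.0
side -33 21 z 226.1 of 225.0
side -3 15 z 237.3 of 225.0
side 12 27 z 237.7 of 225.0
side 27 122 z 223.7 of 225.0
side 42 28 z 211.5 of 225.0
```

```bash
python3 -m jog '[[0.02,0.005,0,0,0,0.2],[0.035,0.009,0,0,0,0],[0.042,0.01,0,0,0,0],[0.042,0.01,0,0,0,0],[0.042,0.01,0,0,0,0]]' | head -2
python3 -m jog '[[0.042,0.01,0,0,0,0],[0.042,0.01,0,0,0,0],[0.042,0.01,0,0,0,0],[0.042,0.01,0,0,0,0],[0.042,0.01,0,0,0,0]]' | head -2
python3 -m jog '[[0.042,0.01,0,0,0,0],[0.036,0.009,0,0,0,0],[0.02,0.006,0,0,0,0],[0.01,0.003,0,0,0,0],[0,0,0,0,0,0]]'
python3 - <<'E'
from h import *
goal(564.5,282.2,110,84.1)
g=ctrl.sense()['tcp_pos'][:2]
for n in('top','side'): tilt(snap(n,n+'2'),g,84.1,n)
s=load('side2'); crop(s,'c5',215,240,345,430,3)
E
```

```text
time_s: 11.22
tcp_pos: [454.2, -25.3, 192.8]
time_s: 11.85
tcp_pos: [525.6, 178.3, 192.3]
time_s: 12.48
tcp_pos: [564.7, 281.2, 192.9]
tcp_rot: [-0.0, 0.743, 0.67, -0.001]
wrist_force: [-0.4, -0.4, -7.9]
width: 34.3
gripper_force: 58.0
t 12.475 shift [ 1.  -0.2 82.9] after-turn shift [ 1.  -0.3 82.9] turn [-0.06  0.05 -0.01] F [-0.4 -0.4 -7.9] w 34.3
top -153 57 z 224.1 of 224.7
top -138 57 z 224.8 of 224.7
top -123 57 z 224.2 of 224.7
top -108 56 z 224.9 of 224.7
top -93 54 z 225.3 of 224.7
top -78 63 z 225.7 of 224.7
top -63 56 z 223.9 of 224.7
top -48 57 z 224.4 of 224.7
top -33 56 z 224.7 of 224.7
top -18 54 z 225.4 of 224.7
top -3 39 z 226.5 of 224.7
top 12 7 z 236.6 of 224.7
side -63 6 z 224.3 of 224.9
side -48 7 z 225.1 of 224.9
side -33 36 z 224.3 of 224.9
side -18 25 z 225.2 of 224.9
side -3 45 z 236.3 of 224.9
side 12 69 z 236.9 of 224.9
side 27 248 z 223.2 of 224.9
side 42 17 z 209.4 of 224.9
```

View pics/c5.png

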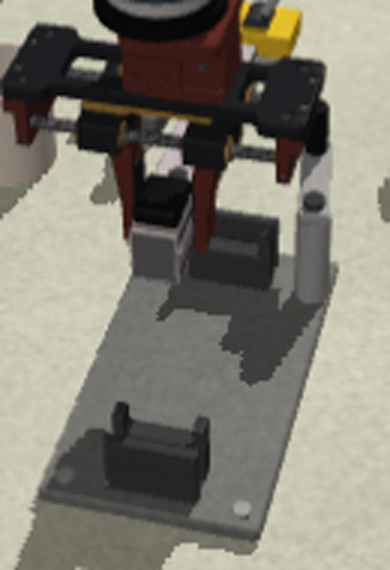

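The view shows the bar level above the stand, hood over the +x side, with the far rest's cheek tops at crop (120,408) and (203,422). I'll check lateral alignment with depth.

Run:
```python
from h import *
a=np.radians(84.1);X=np.array([np.cos(a),np.sin(a)]);Y=np.array([-X[1],X[0]]);c=np.array([557.9,219.7])
for n in('side2','top0','side0','top2'):
    s=load(n); v,u=np.nonzero(s['depth']>0); z=s['depth'][v,u]
    K=np.array([[s['fx'],0,s['cx']],[0,s['fy'],s['cy']],[0,0,1.]])
    p=cv2.undistortPoints(np.c_[u,v].astype(float)[:,None],K,np.array(s['D'],float))[:,0]
    T=np.array(s['world_from_camera']); P=np.c_[p[:,0]*z,-p[:,1]*z,-z]@T[:3,:3].T+T[:3,3]
    A=(P[:,:2]-c)@X;B=(P[:,:2]-c)@Y;Z=P[:,2]
    for nm,m in(('plate',(abs(Z-12)<3)&(abs(A)<150)&(abs(B)<90)),('+x cheeks',(Z>54)&(Z<63)&(A>75)&(A<125)&(abs(B)<45)),('-x cheeks',(Z>54)&(Z<63)&(A<-75)&(A>-125)&(abs(B)<45)),('bar',(Z>218)&(Z<231)&(A>-110)&(A<40)&(abs(B)<30)),('hoodface',(Z>190)&(Z<240)&(A>80)&(A<120)&(abs(B)<30))):
        if m.sum()>9: print(n,nm,m.sum(),'x',np.percentile(A[m],[2,98]).round(1),'y',np.percentile(B[m],[2,50,98]).round(1),'gapmid',)
```

```text
side2 plate 4495 x [-93.5 125.8] y [-74.3   4.5  70.1] gapmid
side2 +x cheeks 186 x [ 82.9 117. ] y [-33.6  -4.4  27.7] gapmid
side2 -x cheeks 90 x [-121.2  -86.8] y [-16.6  14.1  29.4] gapmid
side2 bar 109 x [-103.3   39.2] y [-14.   -5.7  15.6] gapmid
side2 hoodface 455 x [81.2 97.7] y [-13.9   2.   16.3] gapmid
top0 plate 2532 x [-125.4  122.6] y [-74.2  -6.   71.9] gapmid
top0 +x cheeks 103 x [ 85.3 117.8] y [-32.8  -2.6  28.7] gapmid
top0 -x cheeks 94 x [-117.2  -84.9] y [-30.8   0.9  29.5] gapmid
side0 plate 4713 x [-115.3  125.7] y [-74.4   0.3  70. ] gapmid
side0 +x cheeks 189 x [ 83.5 116.8] y [-33.7  -3.   27.6] gapmid
side0 -x cheeks 138 x [-121.5  -86.8] y [-31.4  -1.6  29. ] gapmid
top2 plate 2023 x [-125.7  120.6] y [-74.4  10.9  72.4] gapmid
top2 +x cheeks 24 x [ 84.8 109.1] y [-33.4  24.3  29. ] gapmid
top2 -x cheeks 86 x [-116.8  -84.4] y [-30.7   2.1  29.5] gapmid
top2 bar 752 x [-98.7  37.1] y [-13.9   1.4  16.2] gapmid
```

```bash
python3 -m jog '[[0,0.003,0.015,0,0,0.5],[0,0,0.03,0,0,0],[0,0,0.03,0,0,0],[0,0,0.025,0,0,0],[0,0,0.01,0,0,0]]' | head -3
python3 -m jog '[[0,0,0.01,0,0,0],[0,0,0.007,0,0,0],[0,0,0.004,0,0,0],[0,0,0.003,0,0,0],[0,0,0,0,0,0]]'
```

```text
time_s: 13.2
tcp_pos: [566.8, 280.0, 81.1]
tcp_rot: [-0.0, 0.746, 0.666, -0.002]
time_s: 13.82
tcp_pos: [568.1, 281.3, 59.6]
tcp_rot: [0.0, 0.746, 0.666, 0.0]
wrist_force: [0.6, 0.5, -7.8]
width: 34.5
gripper_force: 58.0
```

```bash
python3 -m jog '[[0,0,0.002,0,0,0],[0,0,0.002,0,0,0],[0,0,0.0015,0,0,0],[0,0,0,0,0,0],[0,0,0,0,0,0]]'
```

```text
time_s: 14.45
tcp_pos: [568.0, 281.3, 54.0]
tcp_rot: [-0.0, 0.746, 0.666, -0.0]
wrist_force: [0.7, 0.1, -7.4]
width: 34.8
gripper_force: 58.0
```

```bash
python3 -m jog '[[0,0,0.0007,0,0,0],[0,0,0,0,0,0]]'
python3 - <<'E'
from h import *
s=snap('side','side3'); crop(s,'c6',215,240,345,430,3)
E
```

```text
time_s: 14.7
tcp_pos: [568.1, 281.4, 53.6]
tcp_rot: [0.0, 0.746, 0.666, 0.0]
wrist_force: [-0.7, -0.0, -5.5]
width: 34.6
gripper_force: 58.0
```

View pics/c6.png

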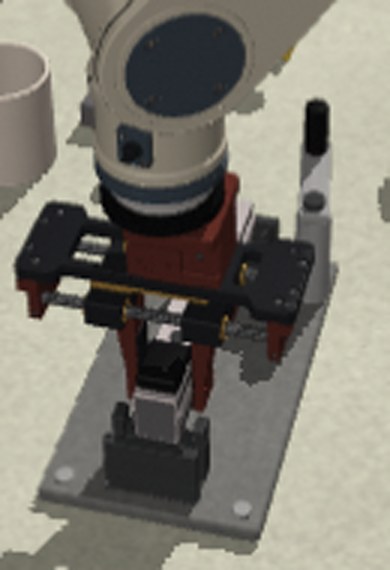

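The bar sits between the cheeks: hood end at crop (160,405), cheeks at (121,415) and (203,425). The load is starting to transfer (wrist -5.5 N). I'll go 1 mm lower, then let go.

```bash
python3 -m jog '[[0,0,0.0007,0,0,0],[0,0,0.0005,0,0,0],[0,0,0,0,0,0]]'
python3 -m jog '[[0,0,0,0,0,0],[0,0,0,0,0,0],[0,0,0,0,0,0]]' 100 40
```

```text
time_s: 15.12
tcp_pos: [568.1, 281.4, 53.5]
tcp_rot: [0.0, 0.746, 0.666, 0.0]
wrist_force: [-4.3, -2.4, 7.9]
width: 34.9
gripper_force: 58.0
time_s: 15.5
tcp_pos: [568.4, 281.5, 52.3]
tcp_rot: [0.0, 0.746, 0.666, 0.0]
wrist_force: [1.1, 0.3, -0.5]
width: 53.3
gripper_force: 0.0
```

```bash
python3 -m jog '[[0,0,-0.02,0,0,0],[0,0,-0.03,0,0,0],[0,0,-0.03,0,0,-10],[0,0,-0.03,0,0,-10],[0,0,-0.02,0,0,-10]]' 0 20
python3 -m jog '[[0,0,-0.005,0,0,-10],[0,0,0,0,0,0]]' 0
python3 - <<'E'
from h import *
P=[]
for n in('top','side'):
    s=snap(n,n+'4'); v,u=np.nonzero(s['depth']>0); z=s['depth'][v,u]
    K=np.array([[s['fx'],0,s['cx']],[0,s['fy'],s['cy']],[0,0,1.]])
    p=cv2.undistortPoints(np.c_[u,v].astype(float)[:,None],K,np.array(s['D'],float))[:,0]
    T=np.array(s['world_from_camera']); P=np.c_[p[:,0]*z,-p[:,1]*z,-z]@T[:3,:3].T+T[:3,3]
    for lo,hi in((133,147),(106,132)):
        m=(abs(P[:,0]-490)<40)&(abs(P[:,1]-75)<40)&(P[:,2]>lo)&(P[:,2]<hi); Q=P[m]
        if m.sum()>5: print(n,lo,m.sum(),cv2.minEnclosingCircle(Q[:,:2].astype(np.float32)),np.median(Q,0).round(1))
    a=np.radians(83.6);X=np.array([np.cos(a),np.sin(a)]);Y=np.array([-X[1],X[0]]);A=(P[:,:2]-[559.6,219.5])@X;B=(P[:,:2]-[559.6,219.5])@Y
    for lo in range(-120,121,15):
        m=(A>=lo)&(A<lo+15)&(abs(B)<12)&(P[:,2]>70)&(P[:,2]<105)
        if m.sum()>4: print(n,lo+7,m.sum(),np.median(P[m,2]).round(1),A[m].min().round(1),A[m].max().round(1))
goal(490.5,73,165,124)
E
```

```text
time_s: 16.12
tcp_pos: [568.8, 281.7, 185.3]
tcp_rot: [0.001, 0.545, 0.838, 0.001]
wrist_force: [0.1, 0.0, -1.7]
width: 87.5
gripper_force: 0.0
time_s: 16.38
tcp_pos: [568.6, 281.6, 189.0]
tcp_rot: [0.001, 0.474, 0.881, 0.001]
wrist_force: [0.8, 0.0, 0.5]
width: 87.7
gripper_force: 0.0
top 133 41 ((492.3849792480469, 73.38996887207031), 8.445425033569336) [492.6  73.1 139.5]
top 106 14 ((491.1633605957031, 72.53459167480469), 8.589700698852539) [488.7  66.8 120.8]
top -98 46 84.3 -100.5 -90.1
top -83 48 85.9 -89.6 -75.5
top -68 56 85.7 -75.0 -60.1
top -53 49 85.4 -60.0 -45.1
top -38 50 86.1 -44.7 -30.4
top -23 50 86.2 -30.0 -15.5
top -8 51 85.1 -15.0 -0.1
top 7 46 85.9 0.1 14.3
top 22 52 85.2 15.1 30.0
top 37 51 86.1 30.0 45.0
top 52 52 85.8 45.1 59.8
top 67 44 96.6 60.1 74.1
top 82 17 97.7 75.7 88.6
side 133 42 ((491.2749328613281, 70.78116607666016), 10.070642471313477) [491.1  73.6 139.4]
side 106 72 ((492.055419921875, 73.5994873046875), 9.87291145324707) [490.2  76.8 118.6]
side -98 5 85.4 -101.8 -94.0
side -83 26 84.7 -89.3 -75.2
side -68 48 85.2 -74.9 -60.8
side -53 58 85.5 -59.9 -45.2
side -38 57 85.1 -44.9 -30.2
side -23 56 84.9 -29.7 -15.1
side -8 63 85.4 -15.0 -0.2
side 7 58 84.7 1.0 14.5
side 22 66 85.0 15.0 29.8
side 37 62 84.9 30.4 44.8
side 52 21 86.8 45.0 58.8
side 67 78 96.6 60.1 74.4
side 82 85 96.5 75.7 90.0
side 97 146 84.1 90.2 100.1
t 16.475 shift [-131.4 -179.3   22.5] after-turn shift [-129.3 -180.7   22.6] turn [ 0.03  0.   -0.64] F [ 0.1  0.1 -0.2] w 87.4
```

Magnet seated flat: top at 85 mm along its whole length, x from -100 to 100. The knob is at (491.8, 73.3). I'll move above it.

```bash
python3 -m jog '[[-0.016,-0.022,0,0,0,-0.6],[-0.027,-0.038,0.005,0,0,0],[-0.03,-0.042,0.006,0,0,0],[-0.03,-0.042,0.006,0,0,0],[-0.018,-0.024,0.006,0,0,0]]' | head -2
python3 -m jog '[[-0.009,-0.012,0,0,0,0],[0,0,0,0,0,0],[0,0,0,0,0,0]]' | head -3
python3 -c "from h import *; goal(491.8,73.3,104,124)"
```

```text
time_s: 17.1
tcp_pos: [495.2, 85.1, 163.6]
time_s: 17.48
tcp_pos: [492.6, 73.5, 164.4]
tcp_rot: [0.0, 0.468, 0.884, 0.0]
t 17.475 shift [ 0.3 -0.9 60.4] after-turn shift [ 0.3 -0.8 60.4] turn [0.06 0.02 0.16] F [ 0.1  0.6 -0.6] w 88.0
```

```bash
python3 -m jog '[[0,-0.001,0.015,0,0,0],[0,0,0.02,0,0,0],[0,0,0.02,0,0,0],[0,0,0.005,0,0,0],[0,0,0,0,0,0]]' 120 8
python3 -m jog '[[0,0,0,0,0,0],[0,0,0,0,0,0],[0,0,0,0,0,0],[0,0,0,0,0,0],[0,0,0,0,0,0]]' 255 8
python3 - <<'E'
from h import *
p=np.array([487.7,135.0]); q=ctrl.sense(); g=q['tcp_pos'][:2]; print(g, np.hypot(*(g-p)))
a0=np.arctan2(*(g-p)[::-1]); a1=np.radians(83.6-90); R=Ro.from_quat(np.roll(q['tcp_rot'],-1)).inv()
A=np.linspace(a0,a1,11); L=np.array([p+62*np.array([np.cos(t),np.sin(t)]) for t in A]); L[0]=g
print(np.degrees([a0,a1]),L[-1])
for d in np.diff(L,axis=0): print(R.apply([*d,0]).round(1))
E
```

```text
time_s: 18.1
tcp_pos: [490.8, 72.5, 103.6]
tcp_rot: [-0.0, 0.468, 0.884, -0.0]
wrist_force: [-0.4, 0.3, 0.7]
width: 46.9
gripper_force: 0.0
time_s: 18.73
tcp_pos: [491.3, 72.2, 104.4]
tcp_rot: [0.0, 0.468, 0.884, 0.0]
wrist_force: [-0.3, 0.3, 4.3]
width: 17.8
gripper_force: 8.0
[491.26844681  72.21859605] 62.8827360572813
[-86.74685217  -6.4       ] [549.31361099 128.0889262 ]
[-3.2  8.2  0. ]
[-2.8  8.2  0. ]
[-1.6  8.5  0. ]
[-0.4  8.7  0. ]
[0.8 8.7 0. ]
[2.  8.5 0. ]
[3.2 8.1 0. ]
[4.3 7.6 0. ]
[5.3 6.9 0. ]
[6.2 6.1 0. ]
```

```bash
python3 -m jog '[[-0.0035,0.008,0,0,0,0],[-0.0028,0.0082,0,0,0,0],[-0.0016,0.0085,0,0,0,0],[-0.0004,0.0087,0,0,0,0],[0.0008,0.0087,0,0,0,0]]'
python3 -m jog '[[0.002,0.0085,0,0,0,0],[0.0032,0.0081,0,0,0,0],[0.0043,0.0076,0,0,0,0],[0.0053,0.0069,0,0,0,0],[0.0062,0.0061,0,0,0,0]]'
python3 -m jog '[[0,0,0,0,0,0],[0,0,0,0,0,0]]'
python3 -c "from h import *; goal(549.3,128.1,104,124)"
```

```text
time_s: 19.35
tcp_pos: [530.2, 89.6, 104.0]
tcp_rot: [-0.0, 0.468, 0.884, -0.0]
wrist_force: [-1.2, -3.5, 2.4]
width: 17.8
gripper_force: 8.0
time_s: 19.98
tcp_pos: [549.1, 128.5, 104.0]
tcp_rot: [-0.0, 0.468, 0.884, -0.0]
wrist_force: [-1.1, -3.7, 1.4]
width: 17.8
gripper_force: 8.0
time_s: 20.23
tcp_pos: [549.1, 128.4, 104.0]
tcp_rot: [-0.0, 0.468, 0.884, 0.0]
wrist_force: [-0.6, 2.4, 0.3]
width: 18.1
gripper_force: 8.0
t 20.225 shift [-0.4 -0.   0. ] after-turn shift [-0.4 -0.   0. ] turn [ 0.04 -0.03  0.15] F [-0.6  2.4  0.3] w 18.1
```

```bash
python3 -m jog '[[0,0,0,0,0,0],[0,0,0,0,0,0],[0,0,0,0,0,0]]' 90
python3 -m jog '[[0,0,-0.02,0,0,0],[0,0,-0.03,0,0,9],[0,0,-0.02,0,0,10],[0,0,-0.005,0,0,10],[0,0,0,0,0,10]]' 
python3 -m jog '[[0,0,0,0,0,6.5],[0,0,0,0,0,0],[0,0,0,0,0,0]]' 255 8 | head -3
python3 - <<'E'
from h import *
goal(588.6,-54.5,165,78.35)
p=np.array([487.7,135.0])
for n in('top','side'):
    s=snap(n,n+'5'); v,u=np.nonzero(s['depth']>0); z=s['depth'][v,u]
    K=np.array([[s['fx'],0,s['cx']],[0,s['fy'],s['cy']],[0,0,1.]])
    q=cv2.undistortPoints(np.c_[u,v].astype(float)[:,None],K,np.array(s['D'],float))[:,0]
    T=np.array(s['world_from_camera']); P=np.c_[q[:,0]*z,-q[:,1]*z,-z]@T[:3,:3].T+T[:3,3]
    m=(abs(P[:,0]-549)<35)&(abs(P[:,1]-128)<35)&(P[:,2]>106)&(P[:,2]<147); Q=P[m]
    if m.sum()>5:
        c,r=cv2.minEnclosingCircle(Q[:,:2].astype(np.float32)); d=np.array(c)-p
        print(n,m.sum(),c,r,'angle',np.arctan2(d[1],d[0])-np.radians(83.6-180))
E
```

```text
time_s: 20.6
tcp_pos: [549.0, 127.7, 104.1]
tcp_rot: [-0.0, 0.468, 0.884, 0.0]
wrist_force: [-0.2, 0.4, -0.2]
width: 44.5
gripper_force: 0.0
time_s: 21.22
tcp_pos: [549.4, 127.8, 179.9]
tcp_rot: [0.0, 0.738, 0.674, 0.001]
wrist_force: [-0.7, -0.0, 0.2]
width: 56.8
gripper_force: 0.0
time_s: 21.6
tcp_pos: [549.0, 127.8, 179.0]
tcp_rot: [-0.0, 0.773, 0.635, -0.0]
t 21.6 shift [-171.1   74.3   14. ] after-turn shift [-170.5   75.6   14. ] turn [-0.01  0.    0.44] F [ 0.5 -0.1 -0.7] w 30.3
top 51 (548.4210815429688, 129.5855712890625) 9.022540092468262 angle 1.5935637624247714
side 138 (548.6065673828125, 127.33955383300781) 10.901884078979492 angle 1.5573806505090209
```

Clamp closed (about 1.57 rad). Next, the switch.

```bash
python3 -m jog '[[-0.02,0.009,0,0,0,0.4],[-0.036,0.016,0,0,0,0],[-0.04,0.017,0,0,0,0],[-0.04,0.017,0,0,0,0],[-0.024,0.011,0,0,0,0]]' 255 | head -2
python3 -m jog '[[-0.011,0.005,0.02,0,0,0],[0,0,0.03,0,0,0],[0,0,0.03,0,0,0],[0,0,0.018,0,0,0],[0,0,0,0,0,0]]'
python3 - <<'E'
from h import *
goal(588.6,-54.5,80,78.35); goal(676.7,-72.7,80,78.35)
s=snap('side','side6'); crop(s,'c7',200,200,360,320,4)
E
```

```text
time_s: 22.32
tcp_pos: [585.4, -44.9, 179.1]
time_s: 22.95
tcp_pos: [586.5, -54.2, 79.2]
tcp_rot: [-0.001, 0.775, 0.631, -0.001]
wrist_force: [0.2, -0.5, 0.5]
width: 0.6
gripper_force: 0.0
t 22.95 shift [ 0.1  2.1 -0.8] after-turn shift [ 0.1  2.1 -0.8] turn [-0.21  0.02 -0.04] F [ 0.2 -0.5  0.5] w 0.6
t 22.95 shift [ 0.1 92.1 -1.1] after-turn shift [ 0.1 92.1 -0.8] turn [-0.21  0.02 -0.04] F [ 0.2 -0.5  0.5] w 0.6
```

View pics/c7.png

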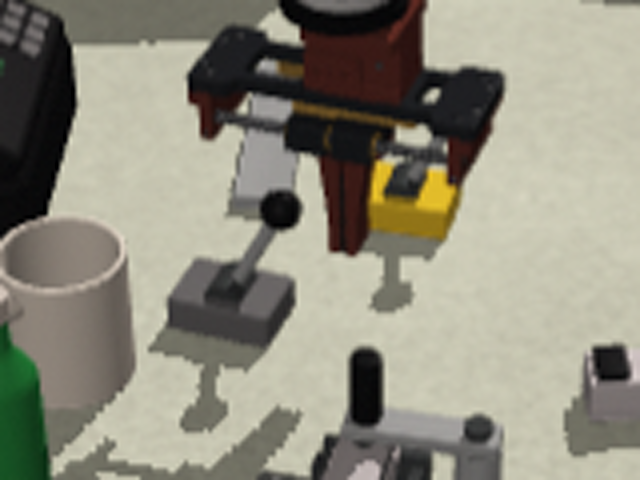

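The view shows the fingers at crop (345,240), just behind the grey switch's ball at (280,210). The clamp arm lies across the magnet with its knob at (366,385). Now I'll push.

```bash
python3 -m jog '[[0,0.012,0,0,0,0],[0,0.015,0,0,0,0],[0,0.015,0,0,0,0],[0,0.015,0,0,0,0],[0,0.015,0,0,0,0]]'
python3 -m jog '[[0,0.01,0,0,0,0],[0,0.005,0,0,0,0],[0,0,0,0,0,0]]'
python3 - <<'E'
from h import *
goal(676.7,-72.7,80,78.35)
E
```

```text
time_s: 23.62
tcp_pos: [659.6, -69.7, 81.1]
tcp_rot: [0.0, 0.776, 0.631, 0.0]
wrist_force: [-0.2, 0.2, -0.4]
width: 0.2
gripper_force: 0.4
time_s: 24.0
tcp_pos: [673.2, -72.5, 80.9]
tcp_rot: [0.0, 0.776, 0.631, 0.0]
wrist_force: [-0.4, 0.5, -0.4]
width: 0.4
gripper_force: 0.0
t 24.0 shift [0.5 3.5 0.9] after-turn shift [0.5 3.5 0.9] turn [ 0.01  0.   -0.08] F [-0.4  0.5 -0.4] w 0.4
```

```bash
python3 -m jog '[[0,0.003,0,0,0,0],[0,0.003,0,0,0,0],[0,0,0,0,0,0]]' | sed -n 2,4p
python3 - <<'E'
from h import *
for n in('top','side'):
    s=snap(n,n+'7'); v,u=np.nonzero(s['depth']>0); z=s['depth'][v,u]
    K=np.array([[s['fx'],0,s['cx']],[0,s['fy'],s['cy']],[0,0,1.]])
    q=cv2.undistortPoints(np.c_[u,v].astype(float)[:,None],K,np.array(s['D'],float))[:,0]
    T=np.array(s['world_from_camera']); P=np.c_[q[:,0]*z,-q[:,1]*z,-z]@T[:3,:3].T+T[:3,3]
    m=(P[:,0]>675)&(P[:,0]<740)&(abs(P[:,1]+78)<25)&(P[:,2]>70)&(P[:,2]<125); Q=P[m]
    if m.sum()>5: print(n,m.sum(),cv2.minEnclosingCircle(Q[:,:2].astype(np.float32)),np.median(Q,0).round(1),Q.min(0).round(1),Q.max(0).round(1))
E
```

```text
tcp_pos: [679.1, -73.7, 81.2]
tcp_rot: [0.0, 0.776, 0.631, 0.0]
wrist_force: [-0.0, -0.2, -0.3]
side 160 ((690.9371948242188, -72.51134490966797), 19.643030166625977) [688.6 -67.7 100.9] [675.  -87.7  70.1] [709.7 -59.1 125. ]
```

```bash
for i in 1 2; do python3 -m jog '[[0,0.002,0,0,0,0],[0,0.001,0,0,0,0],[0,0,0,0,0,0]]' | sed -n '2p;4p'; done
```

```text
tcp_pos: [681.8, -74.3, 81.0]
wrist_force: [-1.7, -0.4, -0.1]
tcp_pos: [683.2, -74.6, 80.9]
wrist_force: [-6.3, 1.6, 3.3]
```

```bash
python3 -m jog '[[0,0.0015,0,0,0,0],[0,0,0,0,0,0]]' | sed -n '2p;4p'
python3 -m jog '[[0,-0.01,0,0,0,0],[0,-0.02,0,0,0,0],[0,-0.03,-0.01,0,0,0],[0,-0.03,-0.03,0,0,0],[0,-0.02,-0.03,0,0,0]]' | sed -n '2p;4p'
python3 -m jog '[[0,-0.02,-0.03,0,0,0],[0,-0.02,-0.03,0,0,0],[0,0,0,0,0,0]]' | sed -n '2p;4p'
python3 - <<'E'
from h import *
for n in('top','side'):
    s=snap(n,n+'8')
s=load('side8'); crop(s,'c8',200,180,400,330,4)
E
```

```text
tcp_pos: [683.3, -74.6, 80.8]
wrist_force: [-10.7, 2.2, 6.9]
tcp_pos: [577.4, -52.6, 151.7]
wrist_force: [-0.5, 0.5, 0.3]
tcp_pos: [540.2, -44.7, 213.6]
wrist_force: [0.3, 0.1, -1.1]
```

View pics/c8.png

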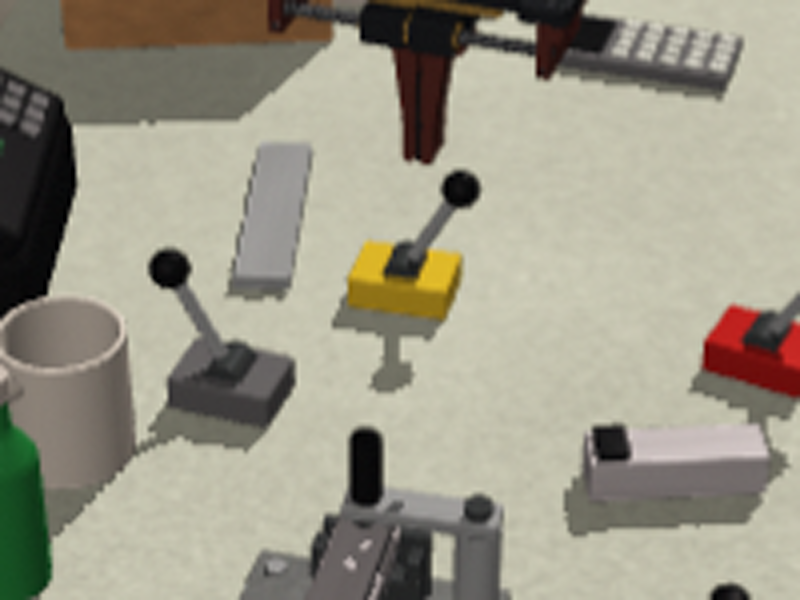

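The grey lever now leans to the far side, ball at crop (170,268), against its stop. The clamp arm lies across the magnet's plain end, knob at (366,465), and the bystanders are untouched. I'll hand in.

```bash
python3 -c "from h import *; print(ctrl.hand_in())"
```

```text
the job is handed in; nothing more can be done
None
```

The job is handed in: the magnet was balanced and seated flat on the stand with its hood away from the clamp, the clamp is swung across the plain end, and the grey switch lever is pushed to its far stop, at about 25 s; before the trial lift I also slid the magnet about 35 mm along the table to clear the yellow look-alike.

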